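# Put the four-tile sample set into its slotted rack

### The arm

A 6-joint arm with a two-finger parallel gripper is mounted at the origin on the work surface. World frame = base frame: x ahead of the robot, y to its left, z up, the work surface at z = 0. Lengths are in m, angles in rad, forces in N, time in s.
With the tool pointing down it reaches from about 0.375 to 0.75 m from the base axis. Payload 9 kg.
Tool frame: the origin (TCP) lies at the very end of the fingers, on their centre line; the grasp point (between the pads) lies 19 mm behind it; x points along the fingers, y is the direction in which the jaws open and shut, and the axes are right-handed (so a half turn about x gives the same grasp; the last joint's range is limited). The gripper opens to 85 mm and grips with 20 to 120 N. Pads are 22 mm wide; open, the fingers measure 114 mm over their backs; the gripper's body (76 mm by 85 mm) begins 54 mm behind the grasp point. The pads swing forward as they close: fully open they stand 13 mm farther back than shut.
Start: joints at [0.917, 0.104, 0.097, 1.564, 0, 1.353], TCP at [0.253, 0.544, 0.231] pointing down, gripper open.
Joint ranges: [-2.99, 2.99], [-0.84, 1.86], [-1.1, 1.16], [-1.84, 2.11], [-1.51, 1.56], [-3.14, 3.14]. Speed limits (rad/s): [2.22, 2.22, 2.57, 3.14, 3.14, 3.14].

### API

Orientations are given as a 3x3 rotation matrix whose columns are the frame's x, y, z axes.
In Python, from bench import r gives the robot as it stands.
- The arm moves only by the tool arm_command, never from a script. Its argument "rows" is a list of rows, each a list of 3 entries, a list of its own where there are three numbers: the shift along the tool's x, y, z each as a share of 15 cm, from -1 to 1, then the turn, a rotation vector about the tool's x, y, z each as a share of 180 degrees, from -1 to 1, then the opening, from 0 (shut) to 1 (fully open). In form: [[[x, y, z], [wx, wy, wz], jaw], ...]. A call has 1 to 10 rows; each row is the pose to reach, as a shift and turn from the pose measured when the call began, along the tool's axes at that moment, turning the shorter way round; what a row does not reach only later rows make up. A row lasts 1/8 s, in which the tool goes at most 62.5 mm and 10.7 degrees, less where a joint would pass 70% of its speed; a pose out of reach is approached as far as the arm can. A call with a number of a shift or a turn outside -1 to 1 is refused whole. A call with a gripper value outside its range is refused whole. The fingers move at their own pace and stop on an object; "force" is the grip in N (left out, the last holds). Time passes only in rows, so rows that repeat a pose let the fingers close. It gives the time, the measured TCP pose, the force and the opening at its end, in the units of the state.
- r.read_state(): the state, without advancing time (a new reading comes with each control period).
- r.get_image(name): name is "scene" or "side" or "wrist"; returns a dict with "pixels" (384x512x3 uint8, red, green, blue), "mtx" (3x3 intrinsics, pixels), "T" (4x4, takes a point from camera to world coordinates); the wrist camera has in their place "mount" (4x4, takes a point from camera to tool coordinates, whose origin is the TCP and whose axes are the tool frame's). Camera axes: x right, y down, z forward; pixel columns grow to the right and rows downward; lengths in m; the calibration is good to about 2 mm. A picture is of the moment at which its call begins: read the wrist's pose just before it. There is no depth.
- r.finish_job(): hands the job in, once; it reports no verdict.
Trained networks look in the newest picture that a camera, given by its name, has taken for a name from the list of things; names that differ only in an ending like _2 or _b are one class to them, and where a whole thing is asked for, a point or a joint stands for the part that bears it (a point fixed in the world has none). Each returns a list of dicts, best first, with "confidence" (0 to 1); they miss things now and then, are a little off and sometimes report something else, mostly with a low value. They report only what shows in the picture. A call takes as long as a camera call. They do not tell look-alikes from the thing itself.
- r.find_in(target, camera): "box" ([left, top, right, bottom] in pixels, round what is visible of it).
- r.mark_of(target, camera): "location" ([column, row] in pixels: a listed point, or the origin of a listed thing).
The state is a dict: "t": time; "joint_positions": joint angles; "dq": joint speeds; "joint_torque": joint torques, N m; "eef_pos": TCP position; "ee_rot": TCP orientation; "contact_force": force on the tool from outside, world axes, zero at the start; "torque": the same for the moment, N m; "width": opening from 0.0 (shut) to 1.0 (fully open).
Only numpy, scipy, OpenCV 4.12 (cv2) and the standard library are available. Lean on these libraries where they do the work, as an engineer would, in place of code of your own. Each camera call takes 0.05 s, during which the arm holds its last target. There are 200 camera calls.

### The job

Pick up the sample set that has four tiles by its metal bar and lower it gently, without dropping it, into the slotted wooden rack, so that each tile goes down its own slot and the set stands upright, fully home on the rack's floor. Leave the three-tile sample set where it is.

Things in the scene. Friction and masses are not known exactly. Their poses are not given: they have to be found in the camera images.
- set4_grip (a point): Four-tile sample set, loose, about 0.45 kg, standing on its tiles: aluminium bar 140 long x 16 wide x 50 tall, under it like comb teeth four grey tiles, each 8 thick (along bar) x 60 wide (across) x 55 tall, at -54, -18, 18, 54 mm along the bar. Point: bar's centre, where to grip across the 16 mm; 80 mm above the tiles' feet, 25 mm above their tops. x along the bar, y across, z up.
- set3_grip (a point): Three-tile sample set, to be left alone: same bar, tiles and height, but only three tiles, at -54, 0 and 54 mm along the bar. Loose. Point: the centre of its bar, 80 mm above the table; x along the bar, z up.
- rack: Dark wooden rack, fixed: 156 (x) x 108 (y) x 45 mm tall, four open-topped slots in a row, each 24 wide (x) x 84 long (y) x 40 deep, centres at x -54, -18, 18, 54 mm, walls 12 mm, floor 5 mm thick. Origin: centre of the underside, on the table; z up. A half turn makes no difference. With the set fully home its bar's centre is 85 mm above the origin, bar along x.
Not all that is in view belongs to the job. What is shaped like the rack but green is not meant.

How it is judged:
At the end, for the whole second after the job is handed in: The four-tile set stands at rest in the rack, all four tiles in their own slots: bar centre under 91 mm above the rack's underside (85 mm is home) and within 18 mm of its centre horizontally, bar in line with the row of slots within 15 degrees and upright within 7 degrees (z of set4_grip in the frame of rack below 0.091 m and horizontal distance between set4_grip and rack below 0.018 m and angle between the x axis of set4_grip and the x axis of rack, either way round below 0.26 rad and angle between set4_grip's own z axis and vertical below 0.12 rad and linear speed of set4 below 0.02 m/s); the robot touches nothing.
It fails at once if the three-tile set is moved by more than 30 mm (distance of set3_grip from where it was at the start of the episode above 0.03 m).
It fails at once if the four-tile set is dropped or slammed into the rack (faster than 0.5 m/s within 60 mm of the rack's centre and less than 65 mm above its home height) (horizontal distance between set4_grip and rack below 0.06 m and z of set4_grip in the frame of rack below 0.15 m and linear speed of set4 above 0.5 m/s).
It also fails if it takes over 35 s, if anything falls off the work surface, if the arm or the gripper's body presses on something with over 40 N, if the wrist force passes 120 N, or if a joint passes its speed limit or range.

## Working session

There is one attempt and no reset: what is moved stays moved. The work goes in short steps, Python scripts to look and compute and a tool call to move; the robot and the scene stay as the last step left them, time stands still between calls to the robot, and variables do not carry over. Pictures are saved under pics/ and viewed, on a budget of 10 in all, crops included, one or two more only if the job needs it, and the job is handed in when it is done.

Besides the shell and the picture viewer there is one more tool, called in YAML: its name, and indented under it one key for each argument. arm_command: Moves the arm, as the interface text tells. Its arguments: {"type":"object","properties":{"rows":{"type":"array","items":{"type":"array"}},"force":{"type":"number"}},"required":["rows"]}

```bash
mkdir -p pics; cat > h.py <<'E'
import numpy as np, cv2
from bench import r
def save(im,n): cv2.imwrite(f'pics/{n}.png',cv2.cvtColor(im['pixels'],cv2.COLOR_RGB2BGR))
def camT(im,st):
    if 'T' in im: return im['T']
    W=np.eye(4);W[:3,:3]=st['ee_rot'];W[:3,3]=st['eef_pos'];return W@im['mount']
def onplane(im,T,uv,z):
    d=T[:3,:3]@np.linalg.solve(im['mtx'],[uv[0],uv[1],1.]);o=T[:3,3];return o+d*(z-o[2])/d[2]
E
cat > a.py <<'E'
from h import *
np.set_printoptions(precision=3,suppress=True)
s=r.read_state();print(s['t'],s['eef_pos'],s['ee_rot'])
ims={}
for c in ['scene','side']:
    im=r.get_image(c);ims[c]=im;T=camT(im,s)
    print(c,'pos',T[:3,3])
    for n,z in [('set4_grip',.08),('set3_grip',.08),('rack',0)]:
        for m in r.mark_of(n,c): print(n,m,onplane(im,T,m['location'],z))
        for m in r.find_in(n,c): print('   box',n,m)
cv2.imwrite('pics/a.png',cv2.resize(cv2.cvtColor(np.vstack([ims['scene']['pixels'],ims['side']['pixels']]),cv2.COLOR_RGB2BGR),None,fx=.78,fy=.78))
save(ims['scene'],'scene0')
save(ims['side'],'side0')
E
python3 a.py
```

```text
0.0 [0.253 0.544 0.231] [[-0.001  0.422  0.907]
 [-0.001  0.907 -0.422]
 [-1.    -0.001 -0.   ]]
scene pos [1.243 0.648 0.734]
set4_grip {'location': [219.4, 200.6], 'confidence': 0.74} [ 0.596 -0.031  0.08 ]
   box set4_grip {'box': [190.8, 184.5, 246.6, 247.1], 'confidence': 0.9}
set3_grip {'location': [174.6, 150.8], 'confidence': 0.67} [ 0.504 -0.29   0.08 ]
   box set3_grip {'box': [151.7, 133.2, 200.8, 187.7], 'confidence': 0.82}
rack {'location': [362.1, 279.0], 'confidence': 0.9} [0.533 0.319 0.   ]
rack {'location': [392.7, 225.5], 'confidence': 0.89} [0.327 0.282 0.   ]
   box rack {'box': [357.6, 187.9, 435.6, 250.8], 'confidence': 0.67}
   box rack {'box': [319.1, 236.9, 403.8, 311.0], 'confidence': 0.65}
side pos [ 0.273 -0.561  0.66 ]
set4_grip {'location': [320.6, 191.9], 'confidence': 0.95} [ 0.605 -0.025  0.08 ]
   box set4_grip {'box': [288.5, 179.3, 354.9, 222.8], 'confidence': 0.81}
set3_grip {'location': [327.7, 307.4], 'confidence': 0.94} [ 0.499 -0.29   0.08 ]
   box set3_grip {'box': [286.4, 294.3, 372.3, 343.4], 'confidence': 0.83}
rack {'location': [249.2, 140.8], 'confidence': 0.89} [0.536 0.309 0.   ]
rack {'location': [179.3, 159.5], 'confidence': 0.79} [0.324 0.276 0.   ]
   box rack {'box': [145.6, 130.3, 206.8, 174.4], 'confidence': 0.78}
   box rack {'box': [220.0, 117.2, 277.7, 153.7], 'confidence': 0.6}
```

View pics/a.png

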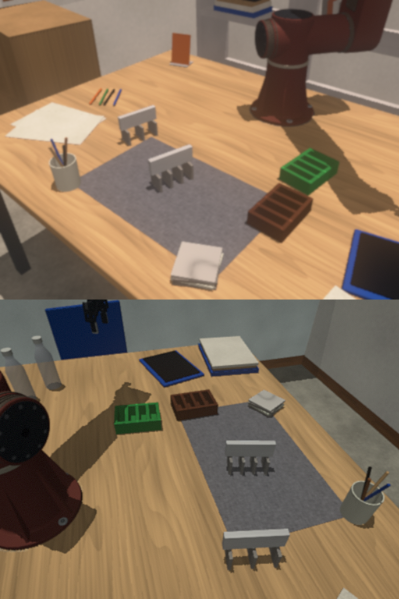

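The scene picture (shown at 0.78 scale) puts the four-tile set at about (219,200) on the grey mat, the three-tile set at (175,151), the brown rack at (362,279) and the green decoy at (393,225). Next I move so the wrist camera looks at the rack.

```bash
cat > mv.py <<'E'
import sys
from h import *
from scipy.spatial.transform import Rotation as R
np.set_printoptions(precision=4,suppress=True)
def plan(p,yaw):
    s=r.read_state();E=np.array(s['ee_rot']);d=E.T@(np.array(p)-s['eef_pos'])/.15
    for k in (0,np.pi):
        a=yaw+k;c,q=np.cos(a),np.sin(a);G=np.array([[0,c,q],[0,q,-c],[-1,0,0]])
        print('shift',d,'turn',R.from_matrix(E.T@G).as_rotvec()/np.pi)
    print('t',s['t'],'pos',s['eef_pos'],'yaw',np.degrees(np.arctan2(E[1,1],E[0,1])),'w',s['width'],'F',s['contact_force'],'q',s['joint_positions'])
if __name__=='__main__': plan([float(x) for x in sys.argv[1:4]],np.radians(float(sys.argv[4])))
E
python3 mv.py .5 .314 .33 90; python3 -c "
from h import *
im=r.get_image('wrist');print(im['mount'],im['mtx'])"
```

```text
shift [-0.6579 -0.6955  2.1383] turn [-0.1387  0.     -0.    ]
shift [-0.6579 -0.6955  2.1383] turn [ 0.8613 -0.0001 -0.    ]
t 0.7 pos [0.2533 0.544  0.2313] yaw 65.03286976863464 w 0.9981360566516909 F [-0.3589 -0.3816  0.001 ] q [0.9173 0.1041 0.0973 1.5639 0.     1.3531]
[[-2.09757846e-04 -3.10520042e-01  9.50566810e-01 -1.44101062e-01]
 [ 9.99999841e-01 -5.62796272e-04  3.68183385e-05  2.37831362e-04]
 [ 5.23542625e-04  9.50566666e-01  3.10520111e-01 -8.04008723e-02]
 [ 0.00000000e+00  0.00000000e+00  0.00000000e+00  1.00000000e+00]] [[273.57897787   0.         257.8063013 ]
 [  0.         273.57897787 193.35584881]
 [  0.           0.           1.        ]]
```

arm_command:
  rows:
    - [[-0.3,-0.33,1.0],[-0.06,0,0],1]
    - [[-0.3,-0.33,1.0],[-0.14,0,0],1]
    - [[-0.3,-0.33,1.0],[-0.14,0,0],1]

```text
t: 1.12
eef_pos: [0.3697, 0.4344, 0.2771]
ee_rot: [[0.001, -0.008, 1.0], [0.0, 1.0, 0.008], [-1.0, 0.0, 0.001]]
contact_force: [-0.9, 1.3, 0.5]
width: 1.001
```

```bash
python3 mv.py .49 .314 .28 90
```

```text
shift [-0.0191 -0.8089  0.7958] turn [ 0.0025  0.0002 -0.0001]
shift [-0.0191 -0.8089  0.7958] turn [-0.9975  0.0002  0.0004]
t 1.125 pos [0.3697 0.4344 0.2771] yaw 90.44557091219691 w 1.0008704777631434 F [-0.8726  1.2962  0.5122] q [ 0.6366  0.0281  0.1017  1.6435 -0.0001  0.6288]
```

arm_command:
  rows:
    - [[0,-0.8,0.8],[0,0,0],1]
    - [[0,-0.8,0.8],[0,0,0],1]
    - [[0,-0.8,0.8],[0,0,0],1]
    - [[0,-0.8,0.8],[0,0,0],1]

```text
t: 1.62
eef_pos: [0.4927, 0.3129, 0.2767]
ee_rot: [[0.001, -0.004, 1.0], [-0.0, 1.0, 0.004], [-1.0, -0.0, 0.001]]
contact_force: [-0.3, 0.5, -0.7]
width: 1.0
```

```bash
cat > w.py <<'E'
import sys
from h import *
np.set_printoptions(precision=4,suppress=True)
s=r.read_state();im=r.get_image('wrist');T=camT(im,s);save(im,sys.argv[1])
np.savez(sys.argv[1],T=T,mtx=im['mtx'],pos=s['eef_pos'])
print(s['t'],s['eef_pos'])
for n,z in [('set4_grip',.08),('rack',0)]:
    for m in r.mark_of(n,'wrist'): print(n,m,onplane(im,T,m['location'],z))
    for m in r.find_in(n,'wrist'): print('  box',m)
E
python3 w.py w1; python3 mv.py .60 -.028 .28 90
```

```text
1.625 [0.4927 0.3129 0.2767]
set4_grip {'location': [18.7, 247.7], 'confidence': 0.83} [ 0.6051 -0.0216  0.08  ]
  box {'box': [3.2, 188.7, 74.0, 299.3], 'confidence': 0.72}
rack {'location': [236.9, 30.2], 'confidence': 0.84} [0.3177 0.2845 0.    ]
rack {'location': [255.5, 186.0], 'confidence': 0.64} [0.5377 0.3097 0.    ]
  box {'box': [217.0, 135.0, 296.5, 243.4], 'confidence': 0.63}
shift [-0.0183 -2.3017  0.7126] turn [ 0.003   0.0003 -0.0002]
shift [-0.0183 -2.3017  0.7126] turn [-0.997   0.0003  0.0004]
t 1.875 pos [0.4899 0.3162 0.2774] yaw 90.53179984005388 w 0.9965807466248882 F [-0.0068 -0.2828  0.4797] q [0.3489 0.0668 0.142  1.6449 0.0003 0.3397]
```

View pics/w1.png

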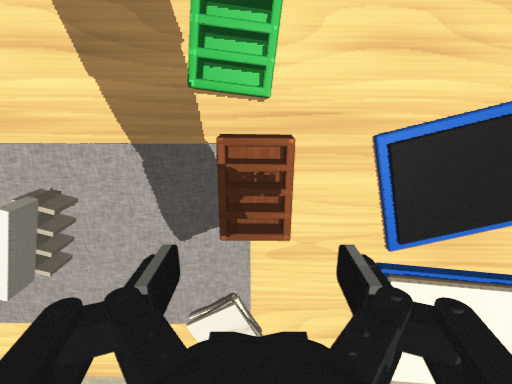

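The picture shows the brown rack at (255,187), with its long side running along the image rows (world x) and the rim corners at about (217,136), (294,136), (291,240) and (220,240). The set's bar, at the left edge, is also roughly along world x. I'll fit the rack from a settled picture.

```bash
cat > rack.py <<'E'
from h import *
from scipy.optimize import least_squares
np.set_printoptions(precision=4,suppress=True)
r.get_image('wrist')
s=r.read_state();im=r.get_image('wrist');T=camT(im,s);p=im['pixels'].astype(int)
m=((p[...,0]>p[...,2]+25)&(p[...,0]<150)&(p[...,1]<.62*p[...,0])).astype(np.uint8)
m=cv2.morphologyEx(m,cv2.MORPH_CLOSE,np.ones((9,9)));m=cv2.morphologyEx(m,cv2.MORPH_OPEN,np.ones((5,5)))
n,l,st,c=cv2.connectedComponentsWithStats(m);k=1+np.argmax(st[1:,4]);print(st[k])
cnt=max(cv2.findContours((l==k).astype(np.uint8),cv2.RETR_EXTERNAL,cv2.CHAIN_APPROX_NONE)[0],key=cv2.contourArea)[:,0].astype(np.float32)
# silhouette fit of whole box
Ti=np.linalg.inv(T)
box=np.array([[a*.078,b*.054,z] for a in(1,-1) for b in (1,-1) for z in (0,.045)])
def hull(x):
    C,S=np.cos(x[2]),np.sin(x[2]);w=box@np.array([[C,S,0],[-S,C,0],[0,0,1]])+[x[0],x[1],0]
    q=(w@Ti[:3,:3].T+Ti[:3,3])@im['mtx'].T
    return cv2.convexHull((q[:,:2]/q[:,2:]).astype(np.float32))
f=lambda x:[cv2.pointPolygonTest(hull(x),(float(a),float(b)),True) for a,b in cnt]
o=least_squares(f,[.535,.312,0],loss='soft_l1',diff_step=1e-3,x_scale=[.01,.01,.05]);print(o.x,np.degrees(o.x[2]),np.sqrt(np.mean(np.square(f(o.x)))),s['eef_pos'])
print(cv2.minAreaRect(cnt))
E
python3 rack.py
```

```text
[ 215  136   77  106 7671]
[ 0.5336  0.3095 -0.0085] -0.48435948103167703 1.3707314611675485 [0.4899 0.3163 0.2773]
((253.0, 188.5), (105.0, 76.0), 90.0)
```

arm_command:
  rows:
    - [[0,-0.4,0.12],[0,0,0],1]
    - [[0,-0.7,0.25],[0,0,0],1]
    - [[0,-1,0.35],[0,0,0],1]
    - [[0,-1,0.35],[0,0,0],1]

```text
t: 2.48
eef_pos: [0.5445, 0.1646, 0.2772]
ee_rot: [[0.001, -0.007, 1.0], [0.0, 1.0, 0.007], [-1.0, 0.0, 0.001]]
contact_force: [-0.2, 0.5, 0.1]
width: 1.005
```

arm_command:
  rows:
    - [[0,-0.4,0.12],[0,0,0],1]
    - [[0,-0.8,0.2],[0,0,0],1]
    - [[0,-1,0.2],[0,0,0],1]
    - [[0,-1,0.2],[0,0,0],1]

```text
t: 2.98
eef_pos: [0.5754, 0.0141, 0.2771]
ee_rot: [[0.001, -0.005, 1.0], [0.0, 1.0, 0.005], [-1.0, 0.0, 0.001]]
contact_force: [-0.3, 0.0, 0.8]
width: 1.0
```

```bash
python3 mv.py .60 -.028 .28 90
```

```text
shift [-0.0193 -0.2814  0.1625] turn [ 0.0016  0.0002 -0.    ]
shift [-0.0193 -0.2814  0.1625] turn [-0.9984  0.0001  0.0004]
t 2.975 pos [0.5754 0.0141 0.2771] yaw 90.28691333100512 w 0.9999137752678734 F [-0.3305  0.0165  0.7969] q [-0.2028  0.044   0.1179  1.6439  0.0003 -0.2078]
```

arm_command:
  rows:
    - [[0,-0.28,-0.05],[0,0,0],1]
    - [[0,-0.28,-0.05],[0,0,0],1]
    - [[0,-0.28,-0.05],[0,0,0],1]

```text
t: 3.35
eef_pos: [0.5682, -0.0263, 0.2773]
ee_rot: [[0.001, -0.006, 1.0], [0.001, 1.0, 0.006], [-1.0, 0.001, 0.001]]
contact_force: [0.5, 0.6, 0.1]
width: 0.999
```

```bash
python3 -c "
from h import *
r.get_image('wrist')"; python3 w.py w2
```

```text
3.4 [ 0.5682 -0.0263  0.2773]
set4_grip {'location': [261.1, 199.2], 'confidence': 0.61} [ 0.6079 -0.0211  0.08  ]
  box {'box': [230.2, 143.6, 291.3, 251.5], 'confidence': 0.87}
rack {'location': [478.2, 139.0], 'confidence': 0.62} [0.5369 0.3095 0.    ]
rack {'location': [35.2, 109.6], 'confidence': 0.2} [ 0.4982 -0.3538  0.    ]
  box {'box': [436.3, 79.6, 512.0, 196.8], 'confidence': 0.9}
  box {'box': [441.7, 1.0, 509.4, 39.8], 'confidence': 0.86}
```

View pics/w2.png

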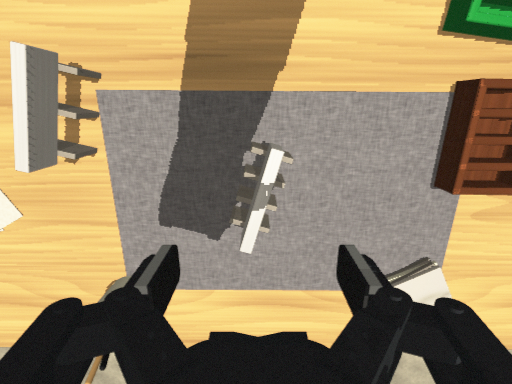

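The bar's top face runs from about (276,149) to (246,251), tilted roughly 16° from world x. I'll work out its pose on the top plane, z = 0.105.

```bash
cat > bar.py <<'E'
from h import *
import sys
from scipy.ndimage import map_coordinates
np.set_printoptions(precision=4,suppress=True)
d=np.load('w2.npz');im={'mtx':d['mtx']};T=d['T']
for a in [(268,148),(285,149),(240,250),(252,253),(276,148.5),(246,251.5)]: print(a,onplane(im,T,a,.105))
a,b=onplane(im,T,(276,148.5),.105),onplane(im,T,(246,251.5),.105);v=b-a
print('len',np.linalg.norm(v),'mid',(a+b)/2,'yaw',np.degrees(np.arctan2(v[1],v[0])))
p=cv2.imread('pics/w2.png')[135:265,215:315];cv2.imwrite('pics/w2c.png',cv2.resize(p,None,fx=6,fy=4.6*1,interpolation=cv2.INTER_NEAREST))
E
python3 bar.py
```

```text
(268, 148) [ 0.5364 -0.0141  0.105 ]
(285, 149) [0.5375 0.0056 0.105 ]
(240, 250) [ 0.6695 -0.0483  0.105 ]
(252, 253) [ 0.6739 -0.0326  0.105 ]
(276, 148.5) [ 0.5369 -0.0049  0.105 ]
(246, 251.5) [ 0.6717 -0.0405  0.105 ]
len 0.1393629290989638 mid [ 0.6043 -0.0227  0.105 ] yaw -14.812198494622764
```

View pics/w2c.png

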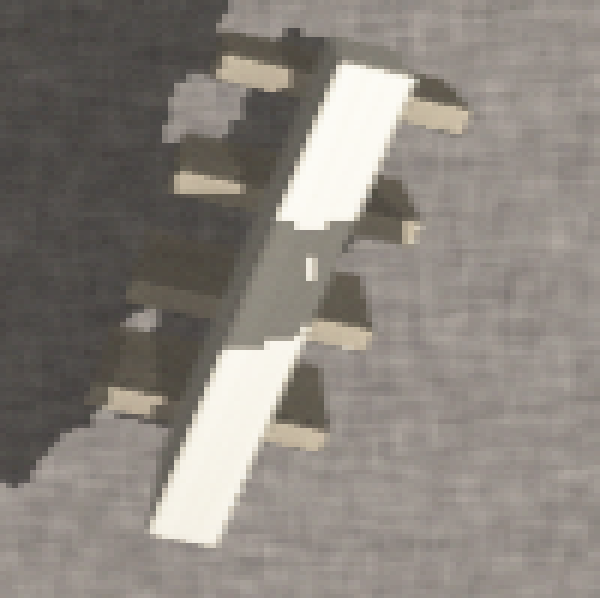

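```bash
python3 - <<'E'
from h import *
d=np.load('w2.npz');im={'mtx':d['mtx']};T=d['T']
c=[onplane(im,T,a,.105) for a in [(270.8,148.7),(284.2,152.4),(240,250.9),(251.7,253.7)]]
a=(c[0]+c[1])/2;b=(c[2]+c[3])/2;v=b-a;print((a+b)/2,np.linalg.norm(v),np.degrees(np.arctan2(v[1],v[0])))
E
python3 mv.py .606 -.0215 .14 74.5
```

```text
[ 0.60608835 -0.02185602  0.105     ] 0.13875978821750928 -15.737305367452942
shift [0.9142 0.0363 0.2514] turn [ 0.088   0.0002 -0.0001]
shift [0.9142 0.0363 0.2514] turn [-0.912   0.0001  0.0004]
t 3.65 pos [ 0.5682 -0.0272  0.2771] yaw 90.34075714008026 w 0.9982009824916686 F [-0.5177  0.4888 -0.7438] q [-0.2779  0.0234  0.0968  1.6436  0.0004 -0.2839]
```

arm_command:
  rows:
    - [[0.3,0.04,0.25],[0.05,0,0],0.8]
    - [[0.6,0.04,0.25],[0.089,0,0],0.7]
    - [[0.9,0.04,0.25],[0.089,0,0],0.7]
    - [[0.9,0.04,0.25],[0.089,0,0],0.7]
  force: 60

```text
t: 4.15
eef_pos: [0.6033, -0.02, 0.1384]
ee_rot: [[-0.006, 0.27, 0.963], [0.002, 0.963, -0.27], [-1.0, 0.0, -0.006]]
contact_force: [0.6, 0.5, 0.9]
width: 0.699
```

```bash
python3 w.py w3;python3 mv.py .606 -.0218 .064 74.3
```

```text
4.15 [ 0.6033 -0.02    0.1384]
set4_grip {'location': [254.9, 216.7], 'confidence': 0.61} [ 0.6077 -0.0233  0.08  ]
  box {'box': [219.0, 123.2, 291.1, 307.3], 'confidence': 0.75}
shift [ 0.5396 -0.0057 -0.0091] turn [ 0.0001  0.0015 -0.0002]
shift [ 0.5396 -0.0057 -0.0091] turn [-0.9999  0.0003  0.0023]
t 4.4 pos [ 0.6072 -0.0213  0.1449] yaw 74.32569866466758 w 0.6961512554179492 F [-0.4205  0.3435  0.5587] q [-0.2502  0.1216 -0.0406  1.404   0.0004  0.0233]
```

View pics/w3.png

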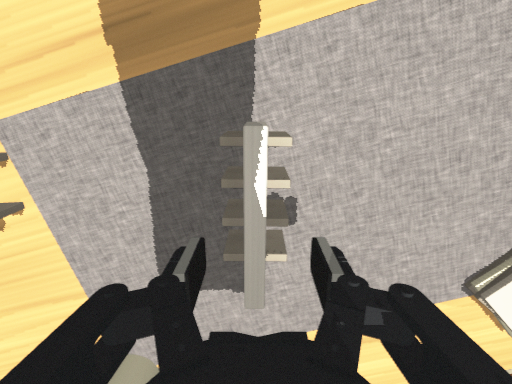

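The bar stands vertical at column 255, centred between the fingers. I descend and close.

arm_command:
  rows:
    - [[0.25,0,-0.01],[0,0.001,0],0.6]
    - [[0.45,0,-0.01],[0,0.001,0],0.6]
    - [[0.53,0,-0.01],[0,0.001,0],0.6]
    - [[0.53,0,-0.01],[0,0.001,0],0.6]
    - [[0.53,0,-0.01],[0,0.001,0],0.1]
    - [[0.53,0,-0.01],[0,0.001,0],0]
    - [[0.53,0,-0.01],[0,0.001,0],0]
    - [[0.53,0,-0.01],[0,0.001,0],0]
    - [[0.53,0,-0.01],[0,0.001,0],0]
  force: 60

```text
t: 5.52
eef_pos: [0.6069, -0.0215, 0.0668]
ee_rot: [[0.003, 0.27, 0.963], [-0.001, 0.963, -0.27], [-1.0, 0.0, 0.004]]
contact_force: [-0.7, -1.4, 6.4]
width: 0.179
```

```bash
python3 mv.py .606 -.0218 .20 74.3
```

```text
shift [-0.8882 -0.0038 -0.0019] turn [ 0.0001  0.0011 -0.    ]
shift [-0.8882 -0.0038 -0.0019] turn [-0.9999  0.      0.0018]
t 5.525 pos [ 0.6069 -0.0215  0.0668] yaw 74.30951227099175 w 0.17933904884310664 F [-0.71   -1.3521  6.4245] q [-0.2504  0.1568 -0.1455  1.2648  0.      0.0234]
```

arm_command:
  rows:
    - [[-0.2,0,0],[0,0,0],0]
    - [[-0.5,0,0],[0,0,0],0]
    - [[-0.8,0,0],[0,0,0],0]
    - [[-0.8,0,0],[0,0,0],0]

```text
t: 6.02
eef_pos: [0.6082, -0.0216, 0.1904]
ee_rot: [[0.009, 0.27, 0.963], [-0.002, 0.963, -0.27], [-1.0, 0.001, 0.009]]
contact_force: [0.3, 0.9, -4.3]
width: 0.178
```

```bash
python3 w.py w4; python3 mv.py .536 .312 .19 89.5
```

```text
6.025 [ 0.6082 -0.0216  0.1904]
set4_grip {'location': [257.4, 259.4], 'confidence': 0.93} [ 0.6833 -0.0427  0.08  ]
  box {'box': [205.9, 122.4, 308.8, 335.5], 'confidence': 0.78}
  box {'box': [484.9, 1.2, 512.0, 110.8], 'confidence': 0.76}
shift [-0.038   2.0125 -1.0451] turn [-0.0844 -0.0001 -0.0001]
shift [-0.038   2.0125 -1.0451] turn [ 0.9156 -0.0001  0.0002]
t 6.275 pos [ 0.6053 -0.021   0.1842] yaw 74.30770634995902 w 0.18095299827102052 F [-0.0406 -0.0657 -5.2737] q [-0.2504  0.1172  0.0259  1.4798  0.0001  0.0235]
```

View pics/w4.png

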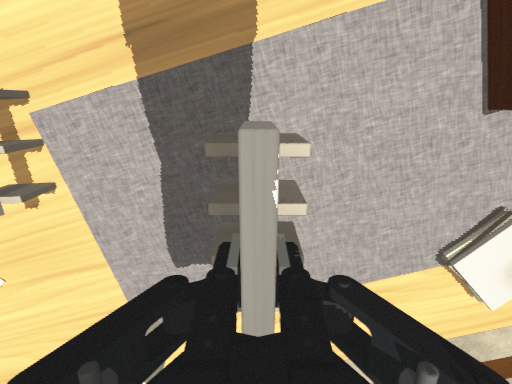

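The set hangs straight in the grip (bar at column 258, upright). I carry it over the rack.

arm_command:
  rows:
    - [[0,0.2,-0.1],[-0.02,0,0],0]
    - [[0,0.5,-0.25],[-0.05,0,0],0]
    - [[0,0.8,-0.4],[-0.084,0,0],0]
    - [[0,1,-0.52],[-0.084,0,0],0]
    - [[0,1,-0.52],[-0.084,0,0],0]

```text
t: 6.9
eef_pos: [0.5692, 0.1469, 0.1827]
ee_rot: [[-0.003, 0.007, 1.0], [0.001, 1.0, -0.007], [-1.0, 0.001, -0.003]]
contact_force: [0.4, -0.3, -5.9]
width: 0.176
```

```bash
python3 mv.py .536 .310 .19 89.5
```

```text
shift [-0.0471  1.086  -0.2285] turn [ 0.0007 -0.0009 -0.0002]
shift [-0.0471  1.086  -0.2285] turn [-0.9993  0.0003 -0.0014]
t 6.9 pos [0.5692 0.1469 0.1827] yaw 89.62158688122443 w 0.17563620609780306 F [ 0.4131 -0.3309 -5.9368] q [ 0.0298  0.0661 -0.0307  1.4768  0.0008  0.0364]
```

```bash
python3 w.py w5; sed -i "s/^r.get_image.*//" rack.py; python3 rack.py
```

```text
6.9 [0.5692 0.1469 0.1827]
set4_grip {'location': [257.6, 259.7], 'confidence': 0.83} [0.6411 0.1468 0.08  ]
rack {'location': [395.2, 144.3], 'confidence': 0.71} [0.5351 0.311  0.    ]
  box {'box': [343.2, 67.2, 486.0, 221.2], 'confidence': 0.9}
  box {'box': [330.0, 0.0, 461.1, 15.3], 'confidence': 0.65}
[  348    63   140   152 17777]
[0.5336 0.3096 0.0017] 0.09842481100112244 1.6929718763976531 [0.5708 0.1436 0.1837]
((416.7504577636719, 138.13174438476562), (126.89836120605469, 162.4949493408203), 5.609274387359619)
```

arm_command:
  rows:
    - [[0,0.25,-0.06],[0,0,0],0]
    - [[0,0.55,-0.15],[0,0,0],0]
    - [[0,0.85,-0.22],[0,0,0],0]
    - [[0,1,-0.22],[0,0,0],0]
    - [[0,1,-0.22],[0,0,0],0]

```text
t: 7.82
eef_pos: [0.5398, 0.2946, 0.1836]
ee_rot: [[-0.001, 0.01, 1.0], [-0.0, 1.0, -0.01], [-1.0, -0.0, -0.001]]
contact_force: [0.1, 0.3, -5.3]
width: 0.179
```

```bash
python3 - <<'E'
from h import *
np.set_printoptions(precision=4,suppress=True)
for c in ('scene','side'):
    im=r.get_image(c);s=r.read_state();T=im['T']
    z=s['eef_pos'][2]+.0132
    for m in r.mark_of('set4_grip',c): print(c,m,onplane(im,T,m['location'],z))
    for m in r.mark_of('rack',c): print(c,m,onplane(im,T,m['location'],0))
    save(im,'l_'+c)
    print(s['eef_pos'])
a=cv2.imread('pics/l_scene.png')[130:330,280:460];b=cv2.imread('pics/l_side.png')[80:180,190:300]
cv2.imwrite('pics/l.png',np.hstack([cv2.resize(a,(396,440)),cv2.resize(b,(400,440))]))
E
python3 w.py w6
```

```text
scene {'location': [362.2, 200.0], 'confidence': 0.75} [0.5384 0.2985 0.1969]
scene {'location': [361.6, 275.8], 'confidence': 0.91} [0.5251 0.3131 0.    ]
scene {'location': [397.4, 224.0], 'confidence': 0.58} [0.3144 0.2877 0.    ]
[0.5399 0.2936 0.1837]
side {'location': [252.3, 79.6], 'confidence': 0.9} [0.5411 0.3048 0.197 ]
side {'location': [178.2, 158.5], 'confidence': 0.89} [0.3215 0.2808 0.    ]
side {'location': [248.2, 141.3], 'confidence': 0.66} [0.5327 0.3069 0.    ]
[0.5401 0.2928 0.1838]
8.125 [0.5399 0.2929 0.1839]
set4_grip {'location': [261.6, 257.4], 'confidence': 0.58} [0.6102 0.2964 0.08  ]
  box {'box': [204.5, 119.7, 311.2, 339.1], 'confidence': 0.97}
rack {'location': [272.5, 166.3], 'confidence': 0.84} [0.5322 0.3115 0.    ]
  box {'box': [217.3, 97.0, 328.9, 243.0], 'confidence': 0.6}
```

View pics/w6.png

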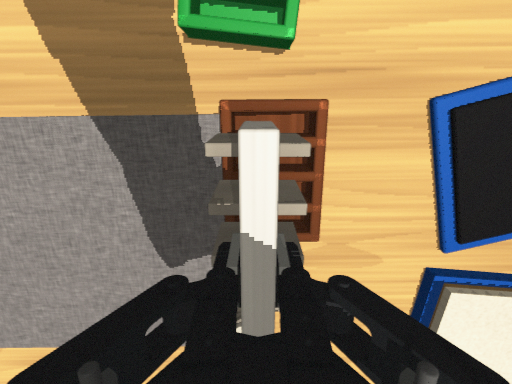

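View pics/l.png

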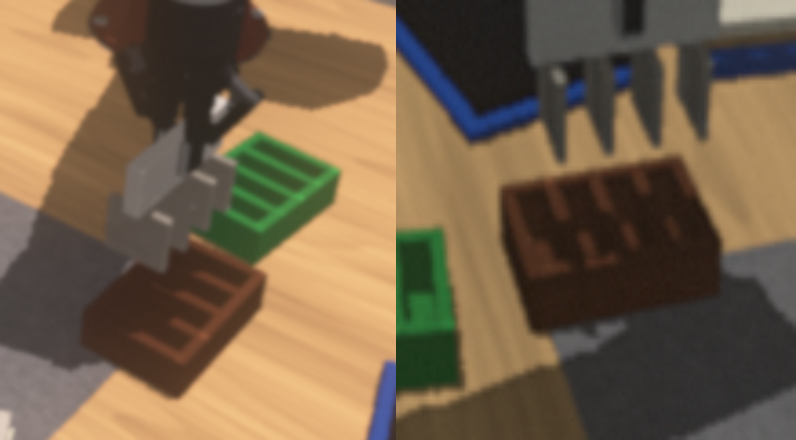

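```bash
python3 - <<'E'
from h import *
np.set_printoptions(precision=4,suppress=True)
d=np.load('w6.npz');im={'mtx':d['mtx']}
for a in [(219.5,100),(328,100),(319.5,241)]: print(onplane(im,d['T'],a,.045))
for a in [(258,123)]: print('bar near end top',onplane(im,d['T'],a,.1839+.0132+.025)-d['pos'])
d=np.load('w5.npz');print('set-tcp',onplane(im,d['T'],(257.6,259.7),.1827+.0132)-d['pos'])
E
python3 mv.py .535 .310 .19 90; python3 mv.py .535 .310 .115 90
```

```text
[0.4554 0.257  0.045 ]
[0.4568 0.3633 0.045 ]
[0.6108 0.3637 0.045 ]
bar near end top [-0.0734  0.0016  0.0382]
set-tcp [0.0008 0.0004 0.0132]
shift [-0.0403  0.1086 -0.0326] turn [-0.0037 -0.0002 -0.    ]
shift [-0.0403  0.1086 -0.0326] turn [ 0.9963 -0.      0.0004]
t 8.375 pos [0.5397 0.2936 0.184 ] yaw 89.32965732658433 w 0.17733460105833806 F [ 0.2466  0.3513 -5.5967] q [0.2856 0.1444 0.0548 1.4819 0.0003 0.2973]
shift [ 0.4597  0.1086 -0.0323] turn [-0.0037 -0.0002 -0.    ]
shift [ 0.4597  0.1086 -0.0323] turn [ 0.9963 -0.      0.0004]
t 8.375 pos [0.5397 0.2936 0.184 ] yaw 89.32965732658433 w 0.17733460105833806 F [ 0.2466  0.3513 -5.5967] q [0.2856 0.1444 0.0548 1.4819 0.0003 0.2973]
```

arm_command:
  rows:
    - [[0,0.06,-0.03],[-0.003,0,0],0]
    - [[0.1,0.11,-0.035],[-0.003,0,0],0]
    - [[0.25,0.11,-0.035],[-0.003,0,0],0]
    - [[0.38,0.11,-0.035],[-0.003,0,0],0]
    - [[0.38,0.11,-0.035],[-0.003,0,0],0]

```text
t: 9.0
eef_pos: [0.533, 0.31, 0.1243]
ee_rot: [[-0.005, 0.002, 1.0], [-0.001, 1.0, -0.002], [-1.0, -0.001, -0.005]]
contact_force: [-0.2, -0.9, -4.9]
width: 0.181
```

```bash
python3 - <<'E'
from h import *
for c in ('scene','side'): save(r.get_image(c),'m_'+c)
a=cv2.imread('pics/m_scene.png')[190:320,310:427];b=cv2.imread('pics/m_side.png')[90:160,205:290]
cv2.imwrite('pics/m.png',np.hstack([cv2.resize(a,(396,440),interpolation=2),cv2.resize(b,(400,440*70*400//85//440*1 or 440))[:440] if 0 else cv2.resize(b,(400,440))]))
E
python3 mv.py .5345 .310 .0725 90; python3 w.py w7
```

```text
shift [ 0.3636 -0.002   0.0001] turn [-0.0007 -0.0003 -0.    ]
shift [ 0.3636 -0.002   0.0001] turn [ 0.9993 -0.      0.0004]
t 9.1 pos [0.5345 0.3103 0.127 ] yaw 89.87045535052346 w 0.18372430251101782 F [ 0.8228 -0.1348 -4.1432] q [ 0.3145  0.1656 -0.0253  1.3808  0.0003  0.3168]
9.1 [0.5345 0.3103 0.127 ]
set4_grip {'location': [255.9, 256.6], 'confidence': 0.68} [0.5696 0.3092 0.08  ]
  box {'box': [204.4, 123.1, 310.1, 336.7], 'confidence': 0.8}
  box {'box': [131.2, 0.3, 286.0, 45.9], 'confidence': 0.96}
  box {'box': [188.4, 106.0, 326.7, 275.1], 'confidence': 0.65}
```

View pics/m.png

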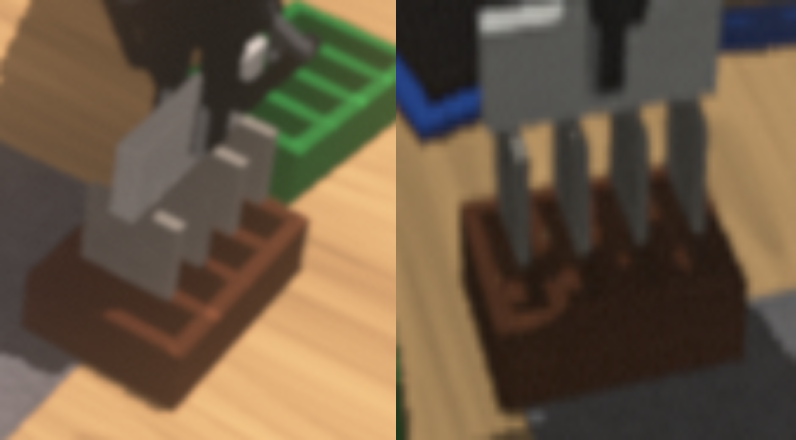

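View pics/w7.png

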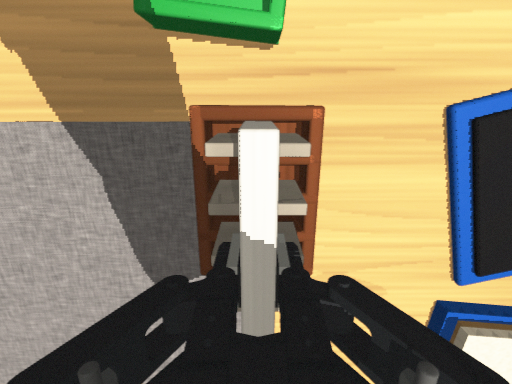

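In the wrist view the tiles sit centred in the rack opening (columns 205–310 inside a rim from 190 to 324), and each tile is above its own slot. I lower gently.

arm_command:
  rows:
    - [[0.06,0,0],[0,0,0],0]
    - [[0.12,0,0],[0,0,0],0]
    - [[0.18,0,0],[0,0,0],0]
    - [[0.24,0,0],[0,0,0],0]
    - [[0.24,0,0],[0,0,0],0]

```text
t: 9.98
eef_pos: [0.5344, 0.3101, 0.0906]
ee_rot: [[-0.001, 0.002, 1.0], [-0.0, 1.0, -0.002], [-1.0, -0.0, -0.001]]
contact_force: [-0.0, -0.3, -5.1]
width: 0.177
```

```bash
python3 mv.py .5345 .310 .072 90
```

```text
shift [ 0.1239 -0.0008  0.0008] turn [-0.0008 -0.0004  0.    ]
shift [ 0.1239 -0.0008  0.0008] turn [0.9992 0.     0.0006]
t 9.975 pos [0.5344 0.3101 0.0906] yaw 89.86060012893309 w 0.17700820197156628 F [-0.001  -0.322  -5.1335] q [ 0.3143  0.1806 -0.0753  1.3161  0.0003  0.3167]
```

No contact with the feet 21 mm down the slots, so I keep lowering.

arm_command:
  rows:
    - [[0.04,0,0],[0,0,0],0]
    - [[0.07,0,0],[0,0,0],0]
    - [[0.1,0,0],[0,0,0],0]
    - [[0.115,0,0],[0,0,0],0]
    - [[0.125,0,0],[0,0,0],0]
    - [[0.125,0,0],[0,0,0],0]

```text
t: 10.72
eef_pos: [0.5345, 0.3102, 0.0721]
ee_rot: [[-0.001, 0.002, 1.0], [0.0, 1.0, -0.002], [-1.0, 0.0, -0.001]]
contact_force: [-0.3, -0.4, -4.5]
width: 0.178
```

```bash
python3 mv.py .5345 .310 .072 90
```

```text
shift [ 0.0006 -0.0012 -0.0002] turn [-0.0008 -0.0003 -0.    ]
shift [ 0.0006 -0.0012 -0.0002] turn [ 0.9992 -0.      0.0004]
t 10.725 pos [0.5345 0.3102 0.0721] yaw 89.864400661007 w 0.17763164771529627 F [-0.2899 -0.4405 -4.4618] q [ 0.3144  0.1909 -0.098   1.2827  0.0003  0.3167]
```

Still carrying the weight, so it is just above or at the floor. I go 2–3 mm further.

arm_command:
  rows:
    - [[0.008,0,0],[0,0,0],0]
    - [[0.016,0,0],[0,0,0],0]
    - [[0.016,0,0],[0,0,0],0]

```text
t: 11.1
eef_pos: [0.5345, 0.3102, 0.0718]
ee_rot: [[-0.0, 0.002, 1.0], [0.0, 1.0, -0.002], [-1.0, 0.0, -0.0]]
contact_force: [-9.7, -4.4, 13.8]
width: 0.181
```

Contact, and the height of 0.0718 matches home exactly. I ease off the push, release and retreat.

arm_command:
  rows:
    - [[0,0,0],[0,0,0],0.1]
    - [[0,0,0],[0,0,0],0.3]
    - [[0,0,0],[0,0,0],0.6]
    - [[0,0,0],[0,0,0],0.6]
    - [[0,0,0],[0,0,0],0.6]
    - [[0,0,0],[0,0,0],0.6]
  force: 20

```text
t: 11.85
eef_pos: [0.5346, 0.3102, 0.0718]
ee_rot: [[-0.0, 0.002, 1.0], [-0.0, 1.0, -0.002], [-1.0, -0.0, -0.0]]
contact_force: [-0.8, 0.1, -0.4]
width: 0.602
```

arm_command:
  rows:
    - [[-0.15,0,0],[0,0,0],0.6]
    - [[-0.35,0,0],[0,0,0],0.6]
    - [[-0.65,0,0],[0,0,0],0.6]
    - [[-0.95,0,0],[0,0,0],0.6]
    - [[-0.95,0,0],[0,0,0],0.6]

```text
t: 12.48
eef_pos: [0.5365, 0.3109, 0.2189]
ee_rot: [[0.007, 0.002, 1.0], [0.002, 1.0, -0.002], [-1.0, 0.002, 0.006]]
contact_force: [-0.2, 0.8, -0.5]
width: 0.599
```

```bash
python3 - <<'E'
from h import *
np.set_printoptions(precision=4,suppress=True)
for c in ('scene','side'):
    im=r.get_image(c);save(im,'f_'+c)
    for m in r.mark_of('set4_grip',c): print(c,m,onplane(im,im['T'],m['location'],.085))
    for m in r.mark_of('set3_grip',c): print(c,'set3',m,onplane(im,im['T'],m['location'],.08))
w=r.get_image('wrist')['pixels'][...,::-1]
a=cv2.imread('pics/f_scene.png')[190:320,310:427];b=cv2.imread('pics/f_side.png')[90:160,205:290]
cv2.imwrite('pics/f.png',np.hstack([cv2.resize(a,(240,300)),cv2.resize(b,(240,200)).repeat(1,0) if 0 else cv2.resize(b,(240,300)),cv2.resize(w,(320,300))]))
E
python3 mv.py .5345 .31 .2 90
```

```text
scene {'location': [365.2, 246.4], 'confidence': 0.81} [0.5299 0.314  0.085 ]
scene set3 {'location': [175.0, 150.9], 'confidence': 0.63} [ 0.5033 -0.2884  0.08  ]
side {'location': [246.0, 115.2], 'confidence': 0.94} [0.5279 0.3159 0.085 ]
side set3 {'location': [329.2, 308.4], 'confidence': 0.75} [ 0.5006 -0.2921  0.08  ]
shift [0.0863 0.     0.0035] turn [-0.0007 -0.0006  0.0002]
shift [0.0863 0.     0.0035] turn [0.9993 0.0003 0.001 ]
t 12.825 pos [0.534  0.31   0.2129] yaw 89.87034050391087 w 0.6030452329502918 F [-0.1259  0.6235  0.2177] q [ 0.3145  0.1575  0.1216  1.537  -0.      0.3168]
```

View pics/f.png

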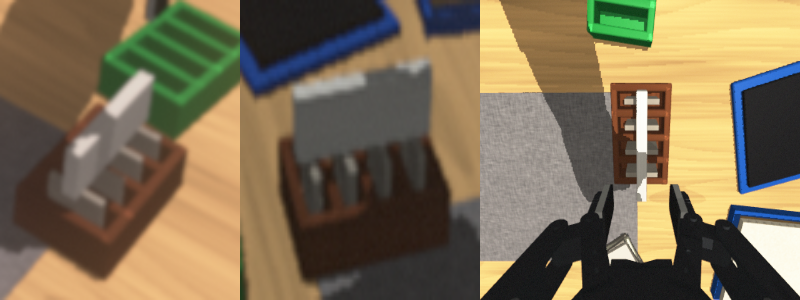

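The wrist view (right, around (641,133)) shows each of the four tiles in its own slot. The set is upright and the gripper is clear of it, so I hand in.

```bash
python3 -c "
from h import *
print(r.finish_job())"
```

```text
the job is handed in; nothing more can be done
None
```

The four-tile set is standing in the brown rack with each tile in its own slot, and I have handed the job in; no verdict was reported. I gripped the set by its bar, carried it over, lowered it in small steps until it touched the rack floor, then let go and moved the gripper clear.

- **Seating:** At contact the gripper height matched the fully-home position within about 1 mm. The wrist force was then under 20 N, and it fell to about zero after release.
- **Position:** The final wrist picture shows all four tiles in their slots, with the bar in line with the rack and upright. The scene and side cameras put the bar within about 9 mm of my estimate of the rack's centre (limit 18 mm). The gripper's own position at release put it within about 1 mm.
- **Three-tile set:** The cameras show it unmoved, within 2–3 mm measurement scatter.
- **Time:** About 13 s of the 35 s were used.

No check failed. I viewed 10 pictures, including crops.

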